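# Set up the flip-top reagent case: lock its lid stay and stand a bottle in it

## Task

Open the grey flip-top reagent case for the session: raise its lid by the knob as far as it goes, then push the knee of the folding stay past straight against its stop so that the lid is locked and stays up by itself. With the lid locked, stand the blue-capped bottle upright on the floor of the long compartment at the front of the case, let go, and leave the red-capped and orange-capped bottles where they stand.

Things in the scene. Friction and masses are not known exactly. Their poses are not given: they have to be found in the camera images.
- kit_case: Grey flip-top case in aluminium edging, fixed, 165 mm deep (x), 260 wide (y), rim 112 high, 139 with the lid shut. Origin: centre of its underside. x points to its hinge side (away from the robot, turned at most 7 degrees), y left, z up. Walls 5 mm, inner floor at 12 mm. A 70 mm high divider at x = +2.5 to +6.5 mm parts the rear (fixed tube rack) from the front.
- bottle_bay (a point): Middle of the floor of the long front compartment, 80 mm (x) by 175 mm (y), open above; axes as the case's. From its floor the front and right walls are 100 mm high, the divider behind it 70 mm, the divider at its left end 45 mm. Left of that is the small bay into which the stay folds.
- lid_hinge (a point): Middle of the lid's hinge axis (along the case's y) at the top of the rear wall: 82.5 mm behind the case's origin, 113 mm above the bench. Axes as the case's.
- case_lid (a joint): Angle of the lid, rad: 0 shut, grows as its front rises. The stay stops it at 1.15 (links in line); with the stay locked it rests at 1.13. The lid (165 x 260 x 26 mm, 0.5 to 0.7 kg) falls shut if let go below about 1.08. Above that the friction of the stay's knee holds it for some seconds, but unlocked it slowly sinks.
- lid_knob (a point): Centre of the black knob (31 mm across, 25 long, its axis square to the lid's front face, on a 14 mm neck) in the middle of the lid's front edge: 194.5 mm in front of the hinge axis and 12 mm above it with the lid shut, 29.5 mm in front of the lid's face (17 mm free behind the knob). It turns with the lid. Clear on both sides for fingers.
- push_bar (a point): Middle of the red bar with black ribs (16 mm across, 42 long, along the case's y) on the knee of the stay, 90.5 mm left of the case's centre line. To lock, push it away from the robot and 23 degrees downward, 10 to 30 mm, to its stop 10 mm past the line of the pivots: 2 to 6 N, then a sharp rise. The raised lid overhangs it: an upright gripper does not fit, lean it back towards the robot 25 to 40 degrees.
- stay_pivot (a point): Lower pivot of the folding stay, on the case's left wall, 85 mm in front of the hinge axis and 20 mm below it. The stay is two flat steel links of 65.2 mm between pivots, the upper one pivoted on the lid 105 mm in front of the hinge axis and 10 mm above it (lid shut). As the lid rises the knee comes up out of the small left bay, on the robot's side of the line between these two pivots.
- stay_upper (a joint): Angle of the stay's knee, rad: 0 folded (lid shut), 2.58 with the two links in line, 2.88 at the stop past straight, where the lid's own weight keeps it locked.
- blue_bottle_mid (a point): Glass reagent bottle with a blue screw cap, standing upright, 48 mm in diameter, 87 high, 0.1 to 0.18 kg. The point is its centre, 43.5 mm above its underside; z is its axis. The straight part of the body reaches up to about 60 mm; the cap (30 mm across) begins at 70 mm.
- red_bottle_mid (a point): Glass reagent bottle with a red screw cap, standing upright, 45 mm in diameter, 82 high; the point is its centre, half-way up. To be left alone.
- orange_bottle_mid (a point): Glass reagent bottle with an orange screw cap, standing upright, 51 mm in diameter, 92 high; the point is its centre, half-way up. To be left alone.

How it is judged:
On the way, in this order (a step that is already met when the one before it is completed fails the run):
1. the lid is raised (more than 0.9 rad) (value of joint case_lid above 0.9 rad), for 0.2 s.
2. the stay is pushed past straight to its stop (knee above 2.78 rad), the lid is up (above 1.05 rad) and the robot touches neither (value of joint stay_upper above 2.78 rad and value of joint case_lid above 1.05 rad and contact force between each of the arm, the fingers and kit_case below 0.3 N), for 0.3 s.
3. after that, the blue-capped bottle stands upright on the floor of the long front compartment (x of blue_bottle_mid in the frame of bottle_bay between -0.0205 and 0.0205 m and y of blue_bottle_mid in the frame of bottle_bay between -0.069 and 0.068 m and z of blue_bottle_mid in the frame of bottle_bay between 0.037 and 0.05 m and angle between blue_bottle_mid's own z axis and vertical below 0.1 rad), for 0.1 s.
At the end, for the whole second after the job is handed in: Lid above 1.05 rad, stay locked past straight (knee above 2.78 rad). Blue-capped bottle at rest in the long front compartment: centre within 20.5 mm front to back and 68 mm sideways of its middle, 37 to 50 mm above its floor, leaning under 0.1 rad. Nothing held (all of step 3 and value of joint stay_upper above 2.78 rad and value of joint case_lid above 1.05 rad and linear speed of blue_bottle below 0.02 m/s and velocity of joint case_lid between -0.05 and 0.05 rad/s); the robot touches nothing.
It fails at once if the red-capped or the orange-capped bottle is moved more than 30 mm or tipped (distance of any of red_bottle_mid, orange_bottle_mid from where it was at the start of the episode above 0.03 m or angle between any of red_bottle_mid, orange_bottle_mid's own z axis and vertical above 0.4 rad).
It also fails if it takes over 59 s, if anything falls off the work surface, if the arm or the gripper's body presses on something with over 40 N, if the wrist force passes 120 N, or if a joint passes its speed limit or range.

## Robot

A 6-joint arm with a two-finger parallel gripper is mounted at the origin on a cart in front of the work surface, level with it; the furniture and walls round the work are solid. World frame = base frame: x ahead of the robot, y to its left, z up, the work surface at z = 0. Lengths are in m, angles in rad, forces in N, time in s.
With the tool pointing down it reaches from about 0.35 to 0.975 m from the base axis. Payload 4.9 kg.
Tool frame: the origin (TCP) lies at the very end of the fingers, on their centre line; the grasp point (between the pads) lies 19 mm behind it; z points along the fingers, y is the line along which they close (so a half turn about z gives the same grasp; the last joint's range is limited). The gripper opens to 85 mm and grips with 20 to 120 N. Pads are 22 mm wide; open, the fingers measure 114 mm over their backs; the gripper's body (76 mm by 85 mm) begins 54 mm behind the grasp point. The pads swing forward as they close: fully open they stand 13 mm farther back than shut.
Start: joints at [0.982, 0.053, 1.613, -0, 1.476, -0.119], TCP at [0.283, 0.557, 0.231] pointing down, gripper open.
Joint ranges: [-3.01, 3.01], [-1.01, 2.22], [0.06, 2.58], [-1.02, 4.17], [0.09, 2.62], [-3.14, 3.14]. Speed limits (rad/s): [2.57, 2.57, 3.14, 3.14, 3.14, 3.14].

## Interface

Orientations are given as a rotation vector (axis times angle).
In Python, from station import get_obs, get_image, finish_job gives the robot as it stands. The module is installed in compiled form; this text tells all that it offers.
- The arm moves only by the tool carry_out, never from a script. Its argument "rows" is a list of rows, each a list of 7 numbers: the turn, a rotation vector about the tool's x, y, z as a fraction of full scale, then the shift along the tool's x, y, z as a fraction of full scale, then the closure, from -1 (fully open) to 1 (shut). A call has 1 to 5 rows; each row is the pose to reach, as a shift and turn from the pose commanded when the call began, along the tool's axes at that moment, turning the shorter way round; what a row does not reach only later rows make up. Full scale, the value 1, is 300 mm for a shift and pi rad for a turn. A row lasts 1/10 s, in which the tool goes at most 50 mm and 8.59 degrees, less where a joint would pass 70% of its speed; a pose out of reach is approached as far as the arm can. A call with a number of a shift or a turn outside -1 to 1 is refused whole. A call with a gripper value outside its range is refused whole. The fingers move at their own pace and stop on an object; "force" is the grip in N (left out, the last holds). Time passes only in rows, so rows that repeat a pose let the fingers close. It gives the time, the measured TCP pose, the force, the opening and the grip force at its end, in the units of the state.
- get_obs(): the state, without advancing time (a new reading comes with each control period).
- get_image(name): name is "side" or "top" or "wrist"; returns a dict with "img" (384x512x3 uint8, blue, green, red), "mtx" (3x3 intrinsics, pixels), "D" ([k1, k2, p1, p2, k3] as OpenCV has them; the pictures are not rectified), "R" (3x3) and "t" (3): a world point X has camera coordinates R X + t. Camera axes: x right, y down, z forward; pixel columns grow to the right and rows downward; lengths in m; the calibration is good to about 2 mm. A picture is of the moment at which its call begins. There is no depth.
- finish_job(): hands the job in; it is judged then, once.
The state is a dict: "t": time; "q": joint angles; "dq": joint speeds; "effort": joint torques, N m; "tool_pos": TCP position; "tool_rot": TCP orientation; "contact_force": force on the tool from outside, world axes, zero at the start; "wrist_torque": the same for the moment, N m; "opening": finger opening in m; "grip_force": force on a finger pad.
Only numpy, scipy, OpenCV 4.12 (cv2) and the standard library are available. Lean on these libraries where they do the work, as an engineer would, in place of code of your own. Each camera call takes 0.05 s, during which the arm holds its last target. There are 200 camera calls.

## Working session

There is one attempt and no reset: what is moved stays moved. The work goes in short steps, Python scripts to look and compute and a tool call to move; the robot and the scene stay as the last step left them, time stands still between calls to the robot, and variables do not carry over. Pictures are saved under pics/ and viewed, at most 10 in all, crops included, and the job is handed in when it is done.

Besides the shell and the picture viewer there is one more tool, called after ">>>" by a JSON object that holds its "op" and its "data", one argument or row to a line. carry_out: Moves the arm, as the interface text tells. Shift numbers are shares of 300 mm and turn numbers shares of pi rad, none past 1 either way. Its arguments: {"type":"object","properties":{"rows":{"type":"array"},"force":{"type":"number"}},"required":["rows"]}

```bash
mkdir -p pics; cat > h.py <<'E'
import numpy as np, cv2
from station import get_obs,get_image,finish_job
from scipy.spatial.transform import Rotation as Ro
def ray(c,p):
    u=cv2.undistortPoints(np.array([[p]],float),c['mtx'],c['D'])[0,0]
    d=c['R'].T@np.array([u[0],u[1],1.]); return -c['R'].T@c['t'],d/np.linalg.norm(d)
def onz(c,p,z):
    o,d=ray(c,p); return o+d*(z-o[2])/d[2]
def tri(c1,p1,c2,p2):
    o1,d1=ray(c1,p1);o2,d2=ray(c2,p2)
    s=np.linalg.lstsq(np.c_[d1,-d2],o2-o1,rcond=None)[0]
    a,b=o1+s[0]*d1,o2+s[1]*d2; return (a+b)/2,np.linalg.norm(a-b)
def proj(c,X): return cv2.projectPoints(np.array(X,float).reshape(-1,1,3),cv2.Rodrigues(c['R'])[0],c['t'],c['mtx'],c['D'])[0][:,0]
def blobs(img,lo,hi,amin=40):
    m=cv2.inRange(cv2.cvtColor(img,cv2.COLOR_BGR2HSV),lo,hi)
    n,l,s,ce=cv2.connectedComponentsWithStats(m)
    return [(s[i].tolist(),ce[i].round(1).tolist()) for i in range(1,n) if s[i][4]>=amin]
def move(pos,R,o=None):
    """shift/turn fractions from commanded pose ~ measured"""
    o=o or get_obs(); R0=Ro.from_rotvec(o['tool_rot'])
    return (R0.inv()*R).as_rotvec()/np.pi, R0.inv().apply(np.array(pos)-o['tool_pos'])/.3
E
python3 - <<'E'
from h import *
o=get_obs(); print({k:np.round(v,3).tolist() for k,v in o.items()}); print(Ro.from_rotvec(o['tool_rot']).as_matrix().round(3))
ims=[]
for n in ['side','top']:
    c=get_image(n); cv2.imwrite(f'pics/{n}0.png',c['img']); print(n,(-c['R'].T@c['t']).round(3),c['R'].round(2).tolist(),c['mtx'][0,0].round())
    for nm,lo,hi in [('blue',(100,100,50),(130,255,255)),('red',(0,120,60),(6,255,255)),('or',(8,130,80),(22,255,255))]: print(nm,blobs(c['img'],lo,hi))
E
```

```text
{'t': 0.0, 'q': [0.982, 0.053, 1.614, 0.0, 1.476, -0.119], 'dq': [0.0, -0.001, 0.001, -0.0, 0.001, 0.003], 'effort': [-0.0, -39.368, -37.018, -0.0, 0.007, 0.0], 'tool_pos': [0.283, 0.557, 0.23], 'tool_rot': [-0.731, -3.055, 0.003], 'contact_force': [0.16, -0.502, -0.082], 'wrist_torque': [0.008, -0.009, 0.037], 'grip_force': 0.0, 'opening': 0.085}
[[-0.892  0.453 -0.001]
 [ 0.453  0.892 -0.002]
 [ 0.    -0.002 -1.   ]]
side [-0.084  1.247  0.7  ] [[-0.88, -0.47, -0.02], [-0.18, 0.37, -0.91], [0.43, -0.81, -0.41]] 429.0
blue [([90, 49, 7, 9, 49], [92.9, 52.8]), ([101, 48, 7, 8, 42], [103.7, 51.2]), ([306, 58, 13, 7, 63], [312.3, 61.4]), ([402, 69, 14, 10, 93], [408.9, 73.8]), ([360, 88, 20, 16, 150], [369.9, 95.1]), ([271, 131, 18, 13, 107], [277.9, 136.3]), ([314, 161, 9, 7, 49], [317.8, 164.0]), ([0, 175, 9, 21, 87], [3.9, 184.1])]
red [([434, 0, 78, 44, 1767], [472.0, 13.9]), ([220, 10, 229, 143, 10519], [335.0, 76.4]), ([87, 39, 7, 8, 46], [89.9, 42.6]), ([481, 49, 31, 122, 2454], [499.9, 121.4]), ([399, 144, 72, 54, 2135], [429.6, 169.5]), ([458, 164, 54, 57, 1205], [480.6, 187.6]), ([384, 198, 71, 59, 2880], [421.0, 229.8]), ([232, 233, 12, 10, 46], [238.2, 238.7]), ([157, 320, 34, 29, 367], [172.8, 333.7]), ([90, 355, 19, 9, 114], [98.7, 358.8])]
or [([348, 0, 11, 5, 52], [352.9, 1.9]), ([215, 61, 36, 13, 62], [236.3, 68.5]), ([191, 236, 13, 11, 117], [197.1, 240.9])]
top [0.387 0.159 0.983] [[0.0, -1.0, 0.06], [-0.99, -0.01, -0.15], [0.15, -0.06, -0.99]] 348.0
blue [([387, 226, 11, 12, 107], [392.1, 231.5])]
red [([2, 192, 7, 14, 64], [4.9, 198.5]), ([152, 220, 12, 11, 103], [157.9, 225.0]), ([29, 227, 31, 14, 265], [43.7, 233.4]), ([0, 341, 42, 43, 1030], [16.0, 366.6])]
or [([122, 187, 14, 12, 130], [128.3, 192.7])]
```

View pics/side0.png

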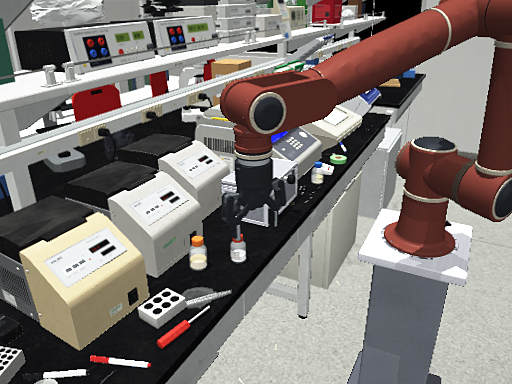

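View pics/top0.png

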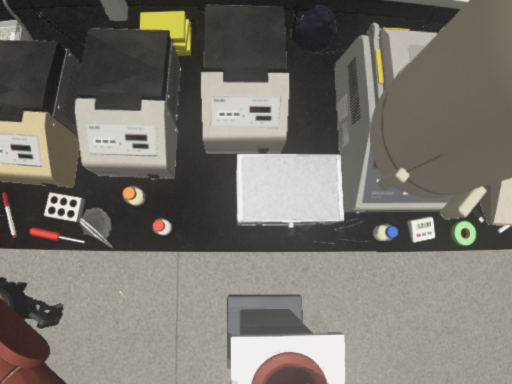

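The top view shows the shut case (corners about (237,154)–(343,222)) with its knob at (291,224), blue cap at (392,232), red cap at (158,225) and orange at (128,193). The side view has the case hidden behind the gripper, and the blue cap at (318,164).

```bash
python3 - <<'E'
from h import *
T=get_image('top');S=get_image('side')
for n,a,b in [('blue',(391.5,231.5),(317.8,164)),('red',(157.9,225),(238.2,238.7)),('or',(128.3,192.7),(197.1,240.9))]:
    p,e=tri(T,a,S,b); print(n,p.round(4),round(e,4))
g=cv2.cvtColor(T['img'],cv2.COLOR_BGR2GRAY); m=np.zeros_like(g); m[140:235,225:355]=(g[140:235,225:355]>150)*255
m=cv2.morphologyEx(m,cv2.MORPH_OPEN,np.ones((9,9)))
c=max(cv2.findContours(m,0,1)[0],key=cv2.contourArea); r=cv2.minAreaRect(c); bp=cv2.boxPoints(r); print(r)
W=np.array([onz(T,p,.139) for p in bp]);print(W.round(4).tolist(),W.mean(0)); 
for i in range(4): d=W[(i+1)%4]-W[i];print(np.linalg.norm(d).round(4),np.degrees(np.arctan2(d[1],d[0])).round(1))
print('knob',onz(T,(291,224.5),.125))
cv2.imwrite('pics/c1.png',np.hstack([cv2.resize(T['img'][145:255,225:425],(600,330)) ]))
E
```

```text
blue [ 0.4331 -0.2695  0.0817] 0.0034
red [0.4466 0.3512 0.0728] 0.0065
or [0.5299 0.4296 0.0859] 0.0039
((290.0, 188.0), (68.0, 106.0), 90.0)
[[0.6244, 0.1494, 0.139], [0.6303, -0.1224, 0.139], [0.4555, -0.1155, 0.139], [0.4541, 0.1478, 0.139]] [0.5410682  0.01483903 0.139     ]
0.2719 -88.8
0.175 177.7
0.2633 90.3
0.1703 0.5
knob [0.44982771 0.01326876 0.125     ]
```

View pics/c1.png

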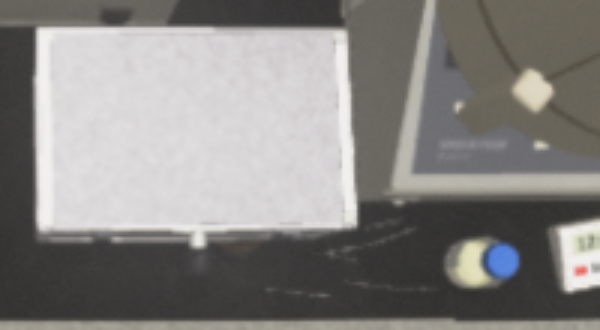

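```bash
cat >> h.py <<'E'
def tilt(deg,yaw=0): # tool pointing forward, deg below horizontal; y axis = case y
    a=np.radians(deg);s,c=np.sin(a),np.cos(a)
    return Ro.from_euler('z',yaw,degrees=True)*Ro.from_matrix(np.array([[-s,0,c],[0,1,0],[-c,0,-s]]))
def show(pos,R):
    t,s=move(pos,R); print('turn',t.round(4),'shift',s.round(4),'deg',np.degrees(np.linalg.norm(t)*np.pi).round(1),'mm',(np.linalg.norm(s)*300).round(0))
E
python3 - <<'E'
from h import *
T=get_image('top'); g=cv2.GaussianBlur(cv2.cvtColor(T['img'],cv2.COLOR_BGR2GRAY),(3,3),0).astype(float)
# subpixel edges: front (rows), left/right sides
def edge(v): 
    d=np.abs(np.diff(v)); i=d.argmax(); w=d[max(i-1,0):i+2]; return max(i-1,0)+.5+(w*np.arange(len(w))).sum()/w.sum()
F=np.array([onz(T,(u,216+edge(g[216:226,u])),.139)[:2] for u in list(range(243,284))+list(range(299,337))])
k=np.polyfit(F[:,1],F[:,0],1); 
for _ in range(3):
    r=F[:,0]-np.polyval(k,F[:,1]); k=np.polyfit(F[abs(r)<.003,1],F[abs(r)<.003,0],1)
print('front x = %.4f*y+%.4f'%tuple(k),'yaw deg',-np.degrees(np.arctan(k[0])),(abs(r)<.003).mean())
L=np.array([onz(T,(232+edge(g[v,232:242]),v),.139)[:2] for v in range(160,216)])
print('left',np.polyfit(L[:,0],L[:,1],1),np.median(L,0))
Rr=np.array([onz(T,(337+edge(g[v,337:349]),v),.139)[:2] for v in range(160,216)])
print('right',np.polyfit(Rr[:,0],Rr[:,1],1),np.median(Rr,0))
show((.376,.013,.23),tilt(65))
E
```

```text
front x = -0.0086*y+0.4568 yaw deg 0.4953154904661201 1.0
left [0.01402803 0.14245774] [0.53913747 0.15013217]
right [ 0.01790102 -0.12559683] [ 0.54267916 -0.11592893]
turn [-0.0329 -0.1364 -0.1471] shift [-1.0981 -1.4762  0.0037] deg 36.6 mm 552.0
```

>>> {"op": "carry_out", "data": {
  "rows": [
    [0,0,0,-0.1,-0.13,0,-1],
    [0,0,0,-0.2,-0.26,0,-1],
    [0,0,0,-0.3,-0.4,0,-1],
    [0,0,0,-0.4,-0.53,0,-1],
    [0,0,0,-0.49,-0.66,0,-1]
  ]
}}

```text
t: 0.75
tool_pos: [0.3243, 0.3123, 0.2312]
tool_rot: [0.73, 3.055, -0.0]
contact_force: [0.6, -1.2, 0.4]
opening: 0.0853
grip_force: 0.0
```

>>> {"op": "carry_out", "data": {
  "rows": [
    [0,0,-0.04,-0.1,-0.13,0,-1],
    [0,0,-0.08,-0.2,-0.26,0,-1],
    [0,0,-0.11,-0.3,-0.4,0,-1],
    [0,0,-0.147,-0.4,-0.53,0,-1],
    [0,0,-0.147,-0.45,-0.62,0,-1]
  ]
}}

```text
t: 1.25
tool_pos: [0.3605, 0.0858, 0.2315]
tool_rot: [0.007, 3.14, 0.0]
contact_force: [1.0, -0.6, -0.3]
opening: 0.0855
grip_force: 0.0
```

```bash
python3 - <<'E'
from h import *
o=get_obs(); print(o['t'],o['tool_pos'].round(4),o['q'].round(3))
S=get_image('side');W=get_image('wrist')
cv2.imwrite('pics/s2.png',np.vstack([S['img'][90:270,130:386],cv2.resize(W['img'],(256,192))]).repeat(2,0).repeat(2,1)[:744][:, :])
i=np.hstack([cv2.resize(S['img'][110:260,150:350],(400,300)),cv2.resize(W['img'],(400,300))]);cv2.imwrite('pics/s2.png',i)
show((.376,.015,.187),tilt(55))
E
```

```text
1.25 [0.3605 0.0858 0.2315] [ 0.032 -0.628  2.16   0.     1.608 -1.534]
turn [-0.0024 -0.1941 -0.0056] shift [-0.0535 -0.2229  0.1485] deg 34.9 mm 82.0
```

View pics/s2.png

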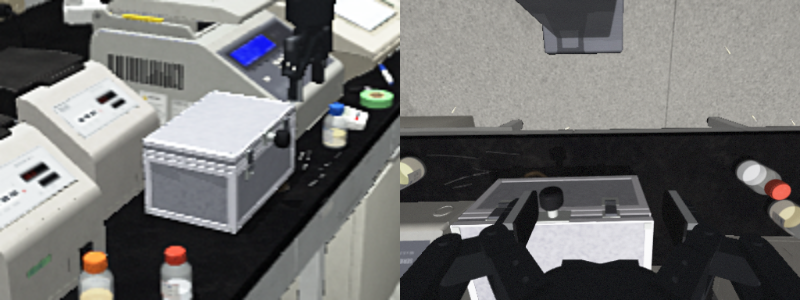

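The side view shows the shut case with its black knob near (291,179). In the wrist view the knob is near (192,253), between the fingers' planes.

```bash
python3 - <<'E'
from h import *
S=get_image('side');W=get_image('wrist')
p,e=tri(S,(291,179.5),W,(192,253)); print(p.round(4),e)
print(proj(S,[.43,.016,.125]),proj(W,[.43,.016,.125]))
i=np.hstack([cv2.resize(S['img'][160:200,270:320],(500,400),interpolation=0),cv2.resize(W['img'][230:290,150:230],(500,375),interpolation=0)[:,:290].copy() if 0 else cv2.resize(W['img'][230:280,155:230],(300,200),interpolation=0).repeat(2,0)]);cv2.imwrite('pics/k.png',i)
E
```

```text
[0.4262 0.0174 0.1282] 0.001670569309217027
[[289.90030362 179.90044025]] [[191.58317203 253.7842199 ]]
```

View pics/k.png

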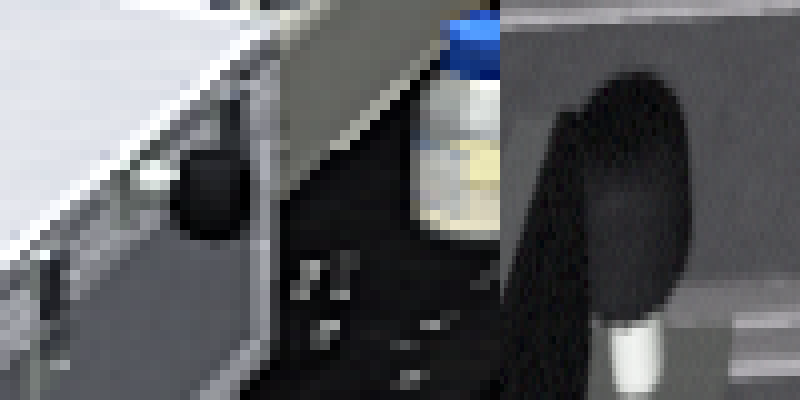

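>>> {"op": "carry_out", "data": {
  "rows": [
    [0,-0.04,0,-0.01,-0.05,0.03,-1],
    [0,-0.08,0,-0.02,-0.1,0.06,-1],
    [0,-0.12,0,-0.03,-0.15,0.09,-1],
    [0,-0.16,-0.004,-0.04,-0.2,0.12,-1],
    [0,-0.194,-0.0056,-0.0535,-0.223,0.15,-1]
  ]
}}

```text
t: 1.95
tool_pos: [0.4188, 0.0253, 0.1819]
tool_rot: [-0.015, 2.553, -0.005]
contact_force: [-0.3, 1.0, 0.1]
opening: 0.085
grip_force: 0.0
```

The close crop puts the knob at about (291,179.5) in the side view and (189,254) in the wrist view, which agrees with (0.428, 0.017, 0.126).

```bash
python3 - <<'E'
from h import *
o=get_obs(); print(o['t'],o['tool_pos'].round(4),o['q'].round(3),o['dq'].round(2),Ro.from_rotvec(o['tool_rot']).as_matrix().round(3))
show((.42,.017,.175),tilt(56,.7))
show((.4285+.019*.559,.017,.126-.019*.829),tilt(56,.7))
E
```

```text
1.95 [0.4188 0.0253 0.1819] [-0.188 -1.01   2.507  0.118  1.067 -1.797] [-0.21  0.01  0.41  0.37 -1.34 -0.41] [[-0.832 -0.01   0.555]
 [-0.012  1.    -0.   ]
 [-0.555 -0.007 -0.832]]
turn [-0.0022 -0.0016  0.0006] shift [ 0.0098 -0.0276  0.0215] deg 0.5 mm 11.0
turn [-0.0022 -0.0016  0.0006] shift [ 0.0766 -0.0267  0.2364] deg 0.5 mm 75.0
```

```bash
python3 - <<'E'
from h import *
a=np.radians(68)
print(get_obs()['tool_pos']);show((.4285+.019*np.cos(a),.017,.126-.019*np.sin(a)),tilt(68,.7))
show((.40,.017,.18),tilt(68,.7))
E
```

```text
[0.41877985 0.0253048  0.18194251]
turn [-0.0023  0.0651  0.0003] shift [ 0.0898 -0.0265  0.2351] deg 11.7 mm 76.0
turn [-0.0023  0.0651  0.0003] shift [ 0.056  -0.027  -0.0294] deg 11.7 mm 21.0
```

>>> {"op": "carry_out", "data": {
  "rows": [
    [0,0.035,0,0.03,-0.015,0.03,-1],
    [0,0.065,0,0.055,-0.027,0.08,-1],
    [0,0.065,0,0.07,-0.027,0.14,-1],
    [0,0.065,0,0.08,-0.027,0.19,-1],
    [0,0.065,0,0.09,-0.027,0.235,-1]
  ]
}}

```text
t: 2.45
tool_pos: [0.4347, 0.0179, 0.1081]
tool_rot: [-0.017, 2.762, -0.006]
contact_force: [-0.3, -0.4, 0.4]
opening: 0.0857
grip_force: 0.0
```

```bash
python3 - <<'E'
from h import *
o=get_obs(); print(o['t'],o['tool_pos'].round(4),o['q'].round(3),o['dq'].round(2),o['contact_force'].round(1),Ro.from_rotvec(o['tool_rot']).as_matrix().round(3))
a=np.radians(68)
show((.4285+.019*np.cos(a),.017,.126-.019*np.sin(a)),tilt(68,.7))
W=get_image('wrist'); cv2.imwrite('pics/w3.png',W['img'])
E
```

```text
2.45 [0.4347 0.0179 0.1081] [-0.17  -0.647  2.41   0.072  1.005 -1.78 ] [ 0.02  0.38  0.01  0.01 -0.4  -0.  ] [-0.3 -0.4  0.4] [[-0.929 -0.011  0.37 ]
 [-0.013  1.    -0.002]
 [-0.37  -0.006 -0.929]]
turn [-0.002  -0.0014  0.0004] shift [-0.0032 -0.003   0.0003] deg 0.5 mm 1.0
```

View pics/w3.png

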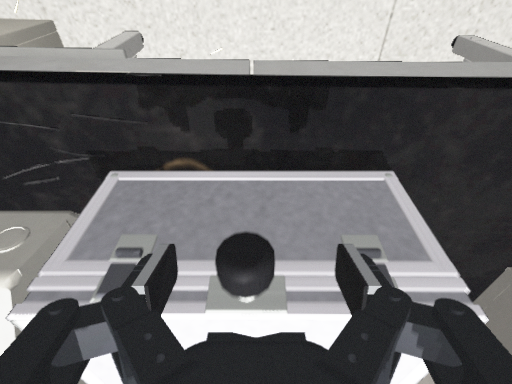

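The wrist view shows the knob at (245,264), lying between the pads at x≈170 and 345. I'm closing on it.

>>> {"op": "carry_out", "data": {
  "rows": [
    [0,0,0,0,0,0,1],
    [0,0,0,0,0,0,1],
    [0,0,0,0,0,0,1],
    [0,0,0,0,0,0,1],
    [0,0,0,0,0,0,1]
  ],
  "force": 40
}}

```text
t: 3.0
tool_pos: [0.4349, 0.0123, 0.1111]
tool_rot: [-0.014, 2.76, -0.022]
contact_force: [-8.9, -14.1, 5.8]
opening: 0.0289
grip_force: 39.1
```

```bash
cat > lift.py <<'E'
from h import *
import sys
# waypoints of lid angle -> tilt, relative to grasp pose
H=np.array([.623,.017,.113]); o=get_obs(); p0=o['tool_pos']; R0=Ro.from_rotvec(o['tool_rot'])
yaw=Ro.from_euler('z',.7,degrees=True)
def knob(th): a=th+np.arctan2(12,194.5); r=np.hypot(.1945,.012); return H+yaw.apply([-r*np.cos(a),0,r*np.sin(a)])
a,b,t0,t1=map(float,sys.argv[1:5])
for th,ti in zip(np.linspace(a,b,6)[1:],np.linspace(t0,t1,6)[1:]):
    R=tilt(ti,.7); show(knob(th)+R.apply([0,0,.019]),R)
E
python3 - <<'E'
from h import *
o=get_obs(); print(o['t'],o['tool_pos'].round(4),o['opening'],o['grip_force'],o['contact_force'].round(1))
E
python3 lift.py 0 .55 68 84
```

```text
3.0 [0.4349 0.0123 0.1111] 0.02887536805072541 39.10131513926899 [ -8.9 -14.1   5.8]
turn [-0.0058  0.0169  0.0002] shift [-0.0283  0.0071 -0.0505] deg 3.2 mm 18.0
turn [-0.0058  0.0347  0.0001] shift [-0.0656  0.006  -0.1094] deg 6.3 mm 38.0
turn [-0.0058  0.0524 -0.0001] shift [-0.109   0.005  -0.1637] deg 9.5 mm 59.0
turn [-0.0058  0.0702 -0.0002] shift [-0.1582  0.004  -0.2127] deg 12.7 mm 80.0
turn [-0.0058  0.088  -0.0004] shift [-0.2123  0.0032 -0.2558] deg 15.9 mm 100.0
```

>>> {"op": "carry_out", "data": {
  "rows": [
    [0,0.017,0,-0.028,-0.016,-0.05,1],
    [0,0.035,0,-0.066,-0.016,-0.11,1],
    [0,0.052,0,-0.109,-0.017,-0.164,1],
    [0,0.07,0,-0.158,-0.018,-0.213,1],
    [0,0.088,0,-0.212,-0.018,-0.256,1]
  ]
}}

```text
t: 3.5
tool_pos: [0.4615, 0.0126, 0.2033]
tool_rot: [-0.012, 3.051, -0.005]
contact_force: [-12.2, 4.5, 2.0]
opening: 0.029
grip_force: 43.0
```

```bash
python3 lift.py .55 1.15 84 98;python3 - <<'E'
from h import *
o=get_obs(); print(o['t'],o['tool_pos'].round(4),o['opening'],o['grip_force'],o['contact_force'].round(1),o['q'].round(2))
E
```

```text
turn [-0.0013  0.0112 -0.0013] shift [-0.0649  0.008  -0.0641] deg 2.0 mm 27.0
turn [-0.0013  0.0267 -0.0013] shift [-0.122   0.0081 -0.1138] deg 4.8 mm 50.0
turn [-0.0013  0.0423 -0.0014] shift [-0.1845  0.0081 -0.1561] deg 7.6 mm 73.0
turn [-0.0012  0.0579 -0.0014] shift [-0.2517  0.0083 -0.1903] deg 10.4 mm 95.0
turn [-0.0012  0.0734 -0.0014] shift [-0.3224  0.0084 -0.216 ] deg 13.2 mm 116.0
3.5 [0.4615 0.0126 0.2033] 0.028978655567463714 43.04904288088437 [-12.2   4.5   2. ] [-0.14 -0.41  2.07  0.01  1.39 -1.72]
```

>>> {"op": "carry_out", "data": {
  "rows": [
    [0,0.011,0,-0.05,0,-0.052,1],
    [0,0.027,0,-0.105,0,-0.1,1],
    [0,0.042,0,-0.167,0,-0.142,1],
    [0,0.058,0,-0.234,0,-0.176,1],
    [0,0.073,0,-0.3,0,-0.2,1]
  ]
}}

```text
t: 4.0
tool_pos: [0.5478, 0.014, 0.277]
tool_rot: [0.012, -3.013, 0.007]
contact_force: [-7.6, 5.8, 8.8]
opening: 0.0289
grip_force: 43.9
```

```bash
cat > lid.py <<'E'
from h import *
o=get_obs(); print(o['t'],o['tool_pos'].round(4),o['opening'].round(4),o['grip_force'],o['contact_force'].round(1),o['q'].round(2))
R=Ro.from_rotvec(o['tool_rot']); k=o['tool_pos']-R.apply([0,0,.019]); print('grasp pt',k.round(4),'lid ang',np.arctan2(k[2]-.113,.623-k[0])-.0616, 'rad',np.hypot(k[2]-.113,.623-k[0]), 'z',R.as_matrix()[:,2].round(3))
E
python3 lid.py;  python3 lift.py 1.10 1.15 95 98
```

```text
turn [-0.0011 -0.0099 -0.0015] shift [0.0063 0.0071 0.0121] deg 1.8 mm 5.0
turn [-0.0011 -0.0066 -0.0015] shift [0.0013 0.0071 0.0089] deg 1.2 mm 3.0
turn [-0.0011 -0.0033 -0.0015] shift [-0.0037  0.0071  0.0057] deg 0.7 mm 3.0
turn [-0.0011  0.0001 -0.0015] shift [-0.0087  0.0071  0.0026] deg 0.3 mm 3.0
turn [-0.0011  0.0034 -0.0015] shift [-0.0138  0.0071 -0.0005] deg 0.7 mm 5.0Traceback (most recent call last):
  File "lid.py", line 2, in <module>
    o=get_obs(); print(o['t'],o['tool_pos'].round(4),o['opening'].round(4),o['grip_force'],o['contact_force'].round(1),o['q'].round(2))
                                                     ^^^^^^^^^^^^^^^^^^
AttributeError: 'float' object has no attribute 'round'
```

>>> {"op": "carry_out", "data": {
  "rows": [
    [0,0,0,-0.01,0,0,1],
    [0,0,0,-0.018,0,0,1],
    [0,0,0,-0.022,0,0,1]
  ]
}}

```text
t: 4.3
tool_pos: [0.5542, 0.014, 0.2792]
tool_rot: [0.012, -3.016, 0.007]
contact_force: [-13.2, 6.5, 21.7]
opening: 0.0292
grip_force: 45.3
```

```bash
sed -i "s/o\['opening'\].round(4)/o['opening']/" lid.py; python3 lid.py; python3 - <<'E'
from h import *
S=get_image('side');T=get_image('top')
for c in(S,T): print(proj(c,[.57,.107,.15]),blobs(c['img'],(0,120,60),(8,255,255),20)[-8:])
i=np.hstack([cv2.resize(S['img'][90:240,190:340],(400,400)),cv2.resize(T['img'][140:240,210:310],(400,400))]);cv2.imwrite('pics/l4.png',i)
E
```

```text
4.3 [0.5542 0.014  0.2792] 0.029191180815445274 45.32226057315711 [-13.2   6.5  21.7] [-0.1  -0.05  1.64 -0.02  1.68 -1.68]
grasp pt [0.5566 0.0141 0.2981] lid ang 1.1646496713322223 rad 0.19661672861429114 z [-0.125 -0.005 -0.992]
[[240.34283661 175.58517895]] [([207, 59, 7, 21, 34], [210.2, 68.0]), ([163, 76, 5, 14, 22], [165.1, 82.7]), ([72, 95, 6, 18, 34], [73.9, 103.8]), ([243, 170, 8, 8, 24], [246.4, 172.6]), ([255, 178, 12, 3, 20], [259.8, 179.0]), ([232, 233, 11, 10, 97], [237.1, 237.3]), ([157, 320, 34, 29, 367], [172.8, 333.7]), ([90, 355, 19, 9, 115], [98.9, 358.6])]
[[254.14943667 174.54622328]] [([296, 163, 81, 35, 1403], [338.4, 180.2]), ([271, 172, 18, 17, 167], [279.6, 181.0]), ([247, 177, 17, 6, 57], [255.1, 179.5]), ([373, 187, 16, 22, 183], [380.2, 197.7]), ([2, 192, 7, 14, 64], [4.9, 198.5]), ([300, 194, 80, 190, 12586], [340.1, 288.5]), ([152, 220, 12, 11, 103], [157.8, 225.0]), ([29, 227, 31, 14, 263], [43.7, 233.4])]
```

View pics/l4.png

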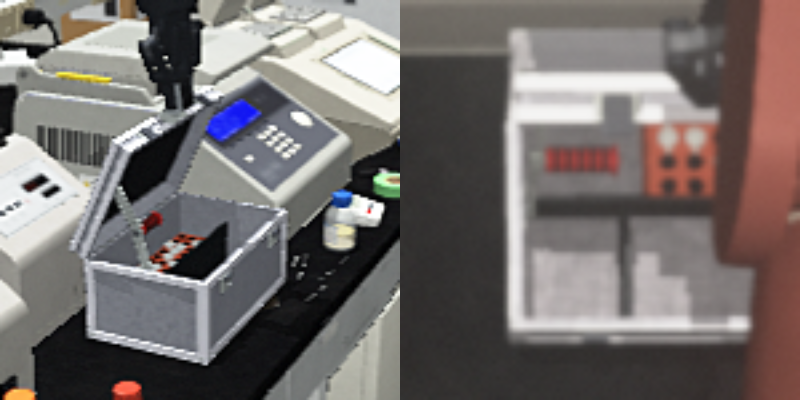

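The lid stands fully raised with the force rising at its stop. The red bar shows at (246,173) in the side view and (255,180) in the top view.

```bash
python3 - <<'E'
from h import *
S=get_image('side');T=get_image('top')
p,e=tri(S,(246.4,172.6),T,(255.1,179.5)); print('bar',p.round(4),e)
for u in (247,264): print(onz(T,(u,179.5),p[2]))
o=get_obs(); k=o['tool_pos']
# retreat and approach plans
for pos,R in [((.53,.014,.36),tilt(98,.7)),((.47,.105,.27),tilt(57,.7))]: show(pos,R)
E
```

```text
bar [0.5519 0.1042 0.1634] 0.006436377297873106
[0.55462765 0.12503608 0.1633664 ]
[0.55521453 0.08399359 0.1633664 ]
turn [-0.0011  0.005  -0.0015] shift [ 0.1132 -0.0006 -0.2572] deg 1.0 mm 84.0
turn [-0.0016 -0.2228 -0.001 ] shift [0.2723 0.3056 0.0636] deg 40.1 mm 124.0
```

>>> {"op": "carry_out", "data": {
  "rows": [
    [0,0,0,0,0,0,-0.6],
    [0,0,0,0,0,0,-0.6],
    [0,0,0,0.05,0,-0.08,-0.6],
    [0,-0.03,0,0.15,0,-0.14,-0.6],
    [0,-0.07,0,0.25,0.05,-0.15,-0.6]
  ]
}}

```text
t: 5.0
tool_pos: [0.4874, 0.0261, 0.3282]
tool_rot: [-0.008, 3.04, -0.012]
contact_force: [-0.9, 0.5, 3.2]
opening: 0.0683
grip_force: 0.0
```

```bash
python3 lid.py; python3 - <<'E'
from h import *
d=np.array([.92,0,-.39])
for s in(.06,.04): show(np.array([.549,.1045,.166])-s*d,tilt(50,.7))
T=get_image('top'); print(blobs(T['img'],(0,120,60),(8,255,255),20))
E
```

```text
5.0 [0.4874 0.0261 0.3282] 0.06827665643506864 0.0 [-0.9  0.5  3.2] [-0.1  -0.39  1.85  0.    1.58 -1.68]
grasp pt [0.4855 0.0263 0.3471] lid ang 0.9782595540326352 rad 0.2715216518994584 z [ 0.101 -0.008 -0.995]
turn [-0.0033 -0.1901 -0.0012] shift [0.0241 0.2649 0.4606] deg 34.2 mm 160.0
turn [-0.0033 -0.1901 -0.0012] shift [-0.0343  0.2648  0.4927] deg 34.2 mm 168.0
[([293, 144, 101, 166, 5212], [338.2, 209.6]), ([272, 173, 4, 11, 29], [272.9, 178.3]), ([284, 172, 5, 13, 31], [286.4, 179.4]), ([279, 175, 3, 9, 21], [279.9, 179.0]), ([383, 191, 28, 126, 1459], [397.9, 252.1]), ([2, 192, 7, 14, 64], [4.9, 198.5]), ([152, 220, 12, 11, 103], [157.8, 225.0]), ([29, 227, 31, 14, 262], [43.7, 233.4]), ([343, 279, 40, 39, 1022], [360.3, 295.9]), ([314, 304, 21, 6, 34], [323.9, 306.6]), ([313, 308, 18, 6, 31], [322.1, 310.8]), ([312, 313, 16, 5, 28], [320.5, 315.1]), ([303, 316, 74, 68, 3785], [341.4, 353.3])]
```

```bash
python3 - <<'E'
from h import *
S=get_image('side');T=get_image('top')
print([b for b in blobs(S['img'],(0,120,40),(8,255,255),8) if 220<b[1][0]<290 and 140<b[1][1]<200])
print([b for b in blobs(T['img'],(0,90,30),(10,255,255),8) if 235<b[1][0]<292 and 150<b[1][1]<215])
cv2.imwrite('pics/l5.png',np.hstack([cv2.resize(S['img'][90:240,190:340],(400,400)),cv2.resize(T['img'][140:240,210:310],(400,400))]))
E
```

```text
[([243, 169, 8, 9, 25], [246.5, 172.6]), ([255, 178, 12, 3, 21], [259.7, 179.0]), ([246, 182, 7, 7, 20], [249.2, 185.6]), ([255, 182, 7, 6, 14], [257.9, 184.4])]
[([271, 172, 19, 17, 193], [278.6, 180.5]), ([247, 177, 18, 6, 87], [255.4, 179.6])]
```

View pics/l5.png

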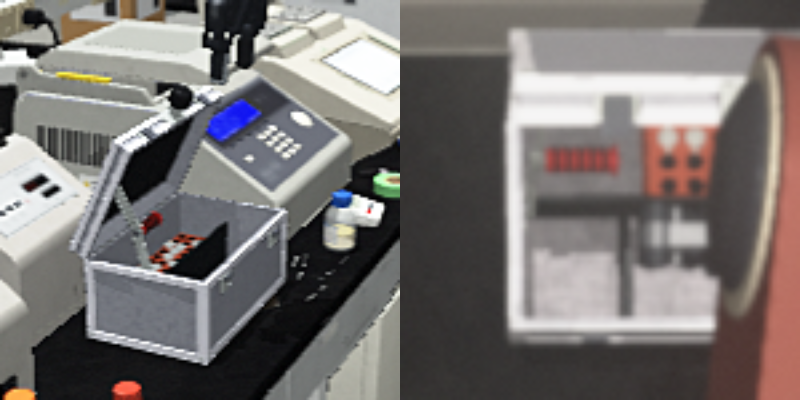

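The lid stays up, with its knob released at (180,97) in the left crop. The bar has not moved, at (255,180) in the top view. Next I move to the push stand-off.

>>> {"op": "carry_out", "data": {
  "rows": [
    [0,-0.04,0,0.02,0.06,0.08,1],
    [0,-0.08,0,0.02,0.13,0.17,1],
    [0,-0.12,0,0.02,0.2,0.27,1],
    [0,-0.16,0,0.02,0.25,0.37,1],
    [0,-0.19,0,0.02,0.265,0.45,1]
  ]
}}

```text
t: 5.65
tool_pos: [0.4916, 0.1067, 0.1875]
tool_rot: [-0.014, 2.45, -0.005]
contact_force: [-0.6, -0.0, -1.0]
opening: -0.0001
grip_force: 0.0
```

```bash
python3 lid.py; python3 - <<'E'
from h import *
d=np.array([.92,0,-.39])
for s in(.02,0,-.02,-.03): show(np.array([.549,.1045,.166])-s*d,tilt(50,.7))
T=get_image('top');S=get_image('side')
print([b for b in blobs(S['img'],(0,120,40),(8,255,255),8) if 235<b[1][0]<255 and 160<b[1][1]<180],[b for b in blobs(T['img'],(0,90,30),(10,255,255),8) if 240<b[1][0]<270 and 160<b[1][1]<200])
E
```

```text
5.65 [0.4916 0.1067 0.1875] -0.00010213237319418856 0.0 [-0.6 -0.  -1. ] [ 0.1  -0.69  2.38 -0.09  0.77 -1.44]
grasp pt [0.4795 0.1067 0.2021] lid ang 0.49404370326805325 rad 0.16889414972438163 z [ 0.638 -0.    -0.77 ]
turn [-0.0026 -0.002   0.0007] shift [-0.0709 -0.0081  0.1179] deg 0.6 mm 41.0
turn [-0.0026 -0.002   0.0007] shift [-0.1015 -0.0085  0.1771] deg 0.6 mm 61.0
turn [-0.0026 -0.002   0.0007] shift [-0.1322 -0.0088  0.2362] deg 0.6 mm 81.0
turn [-0.0026 -0.002   0.0007] shift [-0.1475 -0.009   0.2658] deg 0.6 mm 91.0
[([243, 169, 8, 9, 24], [246.7, 172.5])] [([247, 177, 18, 6, 89], [255.2, 179.6])]
```

>>> {"op": "carry_out", "data": {
  "rows": [
    [0,0,0,-0.04,-0.008,0.06,1],
    [0,0,0,-0.075,-0.008,0.125,1],
    [0,0,0,-0.1,-0.008,0.175,1],
    [0,0,0,-0.111,-0.008,0.195,1],
    [0,0,0,-0.121,-0.008,0.215,1]
  ]
}}

```text
t: 6.25
tool_pos: [0.5641, 0.1031, 0.1667]
tool_rot: [-0.011, 2.448, -0.007]
contact_force: [-0.9, -1.2, 4.2]
opening: -0.0001
grip_force: 2.0
```

>>> {"op": "carry_out", "data": {
  "rows": [
    [0,0,0,-0.008,0,0.015,1],
    [0,0,0,-0.016,0,0.03,1]
  ]
}}

```text
t: 6.45
tool_pos: [0.5731, 0.1033, 0.1634]
tool_rot: [-0.012, 2.444, -0.007]
contact_force: [0.9, -2.9, 5.0]
opening: 0.0
grip_force: 2.6
```

```bash
python3 lid.py; python3 - <<'E'
from h import *
S=get_image('side');T=get_image('top')
print([b for b in blobs(S['img'],(0,120,40),(8,255,255),8) if 225<b[1][0]<260 and 150<b[1][1]<185],[b for b in blobs(T['img'],(0,90,30),(10,255,255),8) if 240<b[1][0]<270 and 160<b[1][1]<200])
E
```

```text
6.45 [0.5731 0.1033 0.1634] 2.2648250544715465e-05 2.591172158718109 [ 0.9 -2.9  5. ] [ 0.07 -0.39  2.23 -0.09  0.61 -1.45]
grasp pt [0.5609 0.1034 0.178 ] lid ang 0.7460481705984177 rad 0.08990556433241532 z [ 0.642 -0.002 -0.767]
[([241, 171, 7, 7, 20], [243.8, 173.8]), ([255, 182, 7, 6, 14], [257.9, 184.4])] [([246, 173, 5, 5, 18], [247.7, 174.7]), ([262, 174, 3, 4, 8], [262.8, 175.2])]
```

>>> {"op": "carry_out", "data": {
  "rows": [
    [0,0,0,-0.007,0,0.013,1],
    [0,0,0,-0.013,0,0.025,1]
  ]
}}

```text
t: 6.75
tool_pos: [0.5804, 0.1039, 0.1611]
tool_rot: [-0.012, 2.444, -0.006]
contact_force: [-7.0, -0.1, 12.2]
opening: 0.0001
grip_force: 5.5
```

>>> {"op": "carry_out", "data": {
  "rows": [
    [0,0,0,-0.007,0,0.013,1],
    [0,0,0,-0.007,0,0.013,1]
  ]
}}

```text
t: 6.95
tool_pos: [0.5853, 0.1042, 0.1598]
tool_rot: [-0.012, 2.441, -0.005]
contact_force: [2.5, -0.0, 7.0]
opening: 0.0
grip_force: 3.9
```

```bash
python3 lid.py; python3 - <<'E'
from h import *
S=get_image('side');T=get_image('top')
print([b for b in blobs(S['img'],(0,120,40),(8,255,255),8) if 225<b[1][0]<260 and 150<b[1][1]<185],[b for b in blobs(T['img'],(0,90,30),(10,255,255),8) if 240<b[1][0]<270 and 160<b[1][1]<200])
E
```

```text
6.95 [0.5853 0.1042 0.1598] 7.730213399363695e-06 3.8994307816028595 [ 2.5 -0.   7. ] [ 0.07 -0.35  2.21 -0.09  0.59 -1.45]
grasp pt [0.573  0.1042 0.1743] lid ang 0.8255130448919096 rad 0.07910762385416027 z [ 0.644 -0.    -0.765]
[([240, 171, 6, 7, 26], [242.5, 173.6]), ([255, 178, 12, 3, 21], [259.7, 179.0]), ([255, 182, 7, 6, 14], [257.9, 184.4])] []
```

>>> {"op": "carry_out", "data": {
  "rows": [
    [0,0,0,0.01,0,-0.05,1],
    [0,0,0,0.05,0,-0.12,1],
    [0,0,0,0.1,0,-0.2,1],
    [0,0,0,0.13,0,-0.28,1],
    [0,0,0,0.16,0,-0.36,1]
  ]
}}

```text
t: 7.55
tool_pos: [0.4747, 0.1035, 0.2063]
tool_rot: [-0.012, 2.454, -0.006]
contact_force: [0.7, 0.8, 0.5]
opening: -0.0003
grip_force: 0.0
```

```bash
python3 lid.py; python3 - <<'E'
from h import *
S=get_image('side');T=get_image('top')
print([b for b in blobs(S['img'],(0,120,40),(8,255,255),8) if 225<b[1][0]<260 and 150<b[1][1]<185],[b for b in blobs(T['img'],(0,90,30),(10,255,255),8) if 240<b[1][0]<292 and 150<b[1][1]<200])
for x,z in[(.554,.16),(.564,.156),(.573,.152),(.58,.149)]: print(x,proj(S,[x,.125,z]),proj(T,[x,.1045,z]))
cv2.imwrite('pics/l6.png',np.hstack([cv2.resize(S['img'][90:240,190:340],(400,400)),cv2.resize(T['img'][140:240,210:310],(400,400))]))
E
```

```text
7.55 [0.4747 0.1035 0.2063] -0.0003391378080338159 0.0 [0.7 0.8 0.5] [ 0.1  -0.78  2.39 -0.08  0.85 -1.45]
grasp pt [0.4627 0.1035 0.221 ] lid ang 0.5312506551307006 rad 0.19333750281554204 z [ 0.635 -0.001 -0.773]
[([240, 170, 7, 8, 28], [243.1, 173.5]), ([255, 178, 12, 3, 21], [259.7, 179.0]), ([255, 182, 7, 6, 14], [257.9, 184.4])] [([246, 172, 18, 6, 81], [254.1, 174.8])]
0.554 [[241.84803761 175.50264537]] [[255.42687471 180.15030721]]
0.564 [[239.21068988 176.12127504]] [[255.32339887 176.44593918]]
0.573 [[236.86000748 176.785656  ]] [[255.22074947 173.18944286]]
0.58 [[235.0433644  177.26780878]] [[255.14471318 170.67535173]]
```

View pics/l6.png

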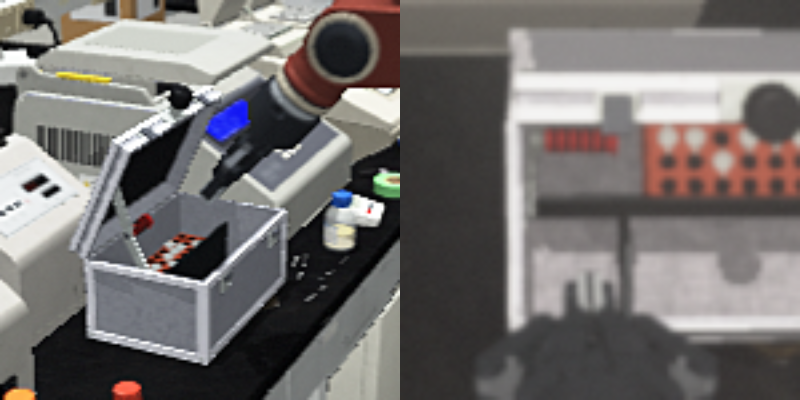

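The bar now sits at (254,175) in the top view, having moved about 13 mm back. The lid is still up and the gripper clear. I'll check whether the stay has reached its stop.

```bash
python3 - <<'E'
from h import *
from scipy.optimize import least_squares as LS
S=get_image('side');T=get_image('top')
for nm,s,t in [('before',(246.5,172.6),179.6),('now',(243.1,173.5),174.8)]:
    r=LS(lambda v:np.r_[proj(S,v)[0]-s,proj(T,[v[0],.1045,v[2]])[0,1]-t],[.56,.11,.155]); print(nm,r.x.round(4),r.fun.round(2))
# knob: side & top dark blob
g=cv2.cvtColor(T['img'],cv2.COLOR_BGR2HSV)[...,2]; m=np.zeros_like(g);m[155:180,385-190:420-190]=0
m[158:177,393:413]=0; sub=(g[158:177,394-0:412]<0)
g2=g[158:178,393:413]
def dark(c,x0,x1,y0,y1,th):
    v=cv2.cvtColor(c['img'],cv2.COLOR_BGR2GRAY)[y0:y1,x0:x1]; n,l,s,ce=cv2.connectedComponentsWithStats((v<th).astype(np.uint8)); i=1+s[1:,4].argmax(); return ce[i]+[x0,y0],s[i]
kt=dark(T,390,414,157,178,80) if 0 else dark(T,393-190+90,393-190+115,157,178,80)
ks=dark(S,250,264,118,134,80); print(kt,ks)
print('knob',tri(T,kt[0],S,ks[0]))
H=np.array([.623,.014,.113])
for th in(1.08,1.11,1.13,1.15):
    a=th+.0616; k=H+[-.195*np.cos(a),0,.195*np.sin(a)]; print(th,k.round(4),proj(T,k),proj(S,k))
E
```

```text
before [0.556  0.0895 0.1567] [-0.  0. -0.]
now [0.5692 0.0895 0.1511] [-0.  0.  0.]
(array([302.92913386, 168.37795276]), array([  4,   5,  13,  13, 127], dtype=int32)) (array([256.10714286, 125.14285714]), array([ 0,  3, 13, 10, 84], dtype=int32))
knob (array([0.55294438, 0.0175901 , 0.30127202]), np.float64(0.0036023418878767363))
1.08 [0.5419 0.014  0.2903] [[303.34180871 174.08096577]] [[260.13205486 128.49482615]]
1.11 [0.5472 0.014  0.2927] [[303.51421943 171.2926397 ]] [[258.69434562 127.62440671]]
1.13 [0.5508 0.014  0.2941] [[303.61995557 169.41964858]] [[257.72756313 127.06970717]]
1.15 [0.5545 0.014  0.2956] [[303.71820095 167.53693547]] [[256.75469857 126.53573937]]
```

```bash
python3 - <<'E'
from h import *
d=np.array([.92,0,-.39])
for s in(.03,.012,.004,-.004,-.01): show(np.array([.563,.1045,.154])-s*d,tilt(50,.7))
E
```

```text
turn [-0.0027 -0.002   0.0003] shift [-0.0624  0.0026  0.2331] deg 0.6 mm 72.0
turn [-0.0027 -0.002   0.0003] shift [-0.0899  0.0024  0.2864] deg 0.6 mm 90.0
turn [-0.0027 -0.002   0.0003] shift [-0.1022  0.0023  0.31  ] deg 0.6 mm 98.0
turn [-0.0027 -0.002   0.0003] shift [-0.1145  0.0022  0.3337] deg 0.6 mm 106.0
turn [-0.0027 -0.002   0.0003] shift [-0.1237  0.0021  0.3514] deg 0.6 mm 112.0
```

>>> {"op": "carry_out", "data": {
  "rows": [
    [0,0,0,-0.03,0,0.12,1],
    [0,0,0,-0.06,0,0.233,1],
    [0,0,0,-0.08,0,0.27,1],
    [0,0,0,-0.09,0,0.287,1],
    [0,0,0,-0.102,0,0.31,1]
  ]
}}

```text
t: 8.25
tool_pos: [0.5598, 0.1035, 0.1543]
tool_rot: [-0.012, 2.452, -0.006]
contact_force: [-0.7, -1.1, -0.1]
opening: 0.0003
grip_force: 0.0
```

>>> {"op": "carry_out", "data": {
  "rows": [
    [0,0,0,-0.006,0,0.011,1],
    [0,0,0,-0.012,0,0.023,1]
  ]
}}

```text
t: 8.45
tool_pos: [0.5666, 0.1037, 0.1528]
tool_rot: [-0.012, 2.452, -0.006]
contact_force: [-35.4, -0.4, 25.1]
opening: 0.0003
grip_force: 20.7
```

The force rose sharply to about 43 N, so the bar is on its stop. Backing off.

>>> {"op": "carry_out", "data": {
  "rows": [
    [0,0,0,0.015,0,-0.04,1],
    [0,0,0,0.06,0,-0.15,1],
    [0,0,0,0.11,0,-0.28,0.5],
    [0,0,0,0.13,0,-0.4,0],
    [0,0,0,0.12,0,-0.5,-0.44]
  ]
}}

```text
t: 8.95
tool_pos: [0.4419, 0.1035, 0.2462]
tool_rot: [-0.012, 2.448, -0.005]
contact_force: [1.2, 0.5, 0.6]
opening: 0.0434
grip_force: 0.0
```

```bash
python3 lid.py; python3 - <<'E'
from h import *
from scipy.optimize import least_squares as LS
S=get_image('side');T=get_image('top')
a=[b for b in blobs(S['img'],(0,120,40),(8,255,255),8) if 225<b[1][0]<260 and 150<b[1][1]<178];b=[b for b in blobs(T['img'],(0,90,30),(10,255,255),8) if 240<b[1][0]<270 and 150<b[1][1]<200]
print(a,b)
r=LS(lambda v:np.r_[proj(S,v)[0]-a[0][1],proj(T,[v[0],.1045,v[2]])[0,1]-b[0][1][1]],[.56,.11,.155]); print(r.x.round(4))
show((.43,-.15,.22),tilt(90)); show((.43,-.27,.16),tilt(90))
print([x for x in blobs(S['img'],(105,120,60),(130,255,255),20) if x[1][1]>150],[x for x in blobs(T['img'],(105,120,60),(130,255,255),20)])
E
```

```text
8.95 [0.4419 0.1035 0.2462] 0.04335751193898693 0.0 [1.2 0.5 0.6] [ 0.11 -0.94  2.4  -0.08  0.99 -1.45]
grasp pt [0.4298 0.1035 0.2608] lid ang 0.5912724474556759 rad 0.2432427623431148 z [ 0.639 -0.001 -0.769]
[([240, 171, 7, 8, 29], [242.4, 173.6])] [([246, 172, 18, 5, 61], [253.6, 174.5])]
[0.5697 0.0933 0.1521]
turn [-0.001   0.2242  0.0031] shift [ 0.1143 -0.8452  0.0513] deg 40.4 mm 256.0
turn [-0.001   0.2242  0.0031] shift [ 0.2478 -1.2439  0.2036] deg 40.4 mm 385.0
[([314, 161, 8, 7, 44], [317.8, 164.2]), ([0, 175, 9, 21, 86], [4.0, 184.1]), ([0, 188, 4, 11, 29], [1.0, 193.9])] [([387, 226, 11, 11, 98], [392.1, 231.1])]
```

The bar did not move under the second push, so the stay is locked. Now to the bottle.

>>> {"op": "carry_out", "data": {
  "rows": [
    [0,0.045,0,0.02,-0.16,0.01,-0.44],
    [0,0.09,0,0.04,-0.32,0.02,-0.44],
    [0,0.135,0,0.06,-0.48,0.03,-0.44],
    [0,0.18,0,0.09,-0.64,0.04,-0.44],
    [0,0.224,0.003,0.115,-0.8,0.05,-0.44]
  ]
}}

```text
t: 9.55
tool_pos: [0.4283, -0.1396, 0.2137]
tool_rot: [-0.005, -3.126, 0.006]
contact_force: [0.7, 1.9, 0.6]
opening: 0.0612
grip_force: 0.0
```

```bash
python3 - <<'E'
from h import *
o=get_obs(); print(o['t'],o['tool_pos'].round(4),o['opening'])
W=get_image('wrist');S=get_image('side');T=get_image('top')
b=[x for x in blobs(W['img'],(105,120,50),(130,255,255),60)]; print(b)
b=max(b,key=lambda x:x[0][4])
print('W/S',tri(W,b[1],S,(317.8,164.2)),'W/T',tri(W,b[1],T,(392.1,231.1)),onz(W,b[1],.08))
show((.432,-.27,.15),tilt(90))
E
```

```text
9.55 [ 0.4283 -0.1396  0.2137] 0.06124431524413839
[([105, 172, 37, 33, 914], [123.6, 187.4])]
W/S (array([ 0.43489906, -0.28268671,  0.07590229]), np.float64(0.0016072373506177714)) W/T (array([ 0.43600682, -0.28134436,  0.06920594]), np.float64(0.008755735190336242)) [ 0.43287997 -0.28076735  0.08      ]
turn [-0.0002 -0.0061 -0.0018] shift [-0.0188 -0.4364  0.1989] deg 1.2 mm 144.0
```

>>> {"op": "carry_out", "data": {
  "rows": [
    [0,0,0,-0.01,-0.15,0.05,-0.44],
    [0,-0.003,0,-0.015,-0.3,0.1,-0.44],
    [0,-0.006,0,-0.019,-0.42,0.15,-0.44],
    [0,-0.006,0,-0.019,-0.45,0.16,-0.44],
    [0,-0.006,0,-0.019,-0.45,0.16,-0.44]
  ]
}}

```text
t: 10.2
tool_pos: [0.4328, -0.2719, 0.1659]
tool_rot: [0.004, 3.134, -0.006]
contact_force: [0.4, 1.0, 0.9]
opening: 0.0616
grip_force: 0.0
```

```bash
python3 - <<'E'
from h import *
o=get_obs(); print(o['t'],o['tool_pos'].round(4),o['opening'],Ro.from_rotvec(o['tool_rot']).as_matrix().round(3)[:,2])
W=get_image('wrist');S=get_image('side');T=get_image('top')
bs=[x for x in blobs(W['img'],(105,120,50),(130,255,255),60)]; print(bs)
b=max(bs,key=lambda x:x[0][4])
print('W/S',tri(W,b[1],S,(317.8,164.2)),onz(W,b[1],.08))
cv2.imwrite('pics/w7.png',W['img'])
E
```

```text
10.2 [ 0.4328 -0.2719  0.1659] 0.06156972296973531 [ 0.007 -0.004 -1.   ]
[([240, 180, 34, 37, 1029], [256.4, 198.0])]
W/S (array([ 0.43379931, -0.27332804,  0.08009152]), np.float64(0.002528594318117104)) [ 0.43515786 -0.27310615  0.08      ]
```

View pics/w7.png

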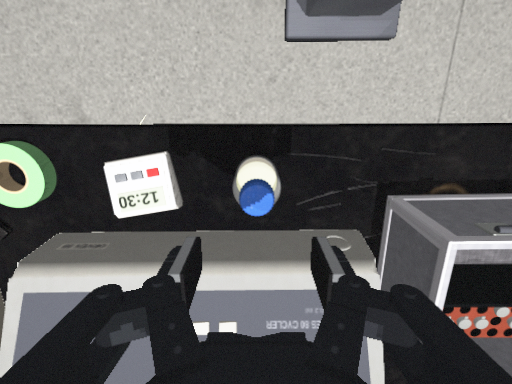

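The wrist view shows the blue cap at (257,198), centred between the fingers (185 and 327). The timer and the case are both clear of them. Descending.

>>> {"op": "carry_out", "data": {
  "rows": [
    [0,0,0,-0.005,0,0.12,-0.44],
    [0,0,0,-0.005,0,0.24,-0.44],
    [0,0,0,-0.005,0,0.33,-0.44],
    [0,0,0,-0.005,0,0.4,-0.44],
    [0,0,0,-0.005,0,0.43,-0.44]
  ]
}}

```text
t: 10.85
tool_pos: [0.435, -0.2706, 0.0356]
tool_rot: [-0.0, 3.136, -0.004]
contact_force: [-0.3, -0.7, 0.0]
opening: 0.0616
grip_force: 0.0
```

>>> {"op": "carry_out", "data": {
  "rows": [
    [0,0,0,0,0,0,-0.44],
    [0,0,0,0,0,0,0.5],
    [0,0,0,0,0,0,0.5],
    [0,0,0,0,0,0,0.5],
    [0,0,0,0,0,0,0.5]
  ],
  "force": 30
}}

```text
t: 11.35
tool_pos: [0.4368, -0.2735, 0.0389]
tool_rot: [0.003, 3.132, -0.009]
contact_force: [0.3, 1.1, 5.8]
opening: 0.046
grip_force: 31.5
```

>>> {"op": "carry_out", "data": {
  "rows": [
    [0,0,0,0,0,-0.08,0.5],
    [0,0,0,0,0,-0.2,0.5],
    [0,0,0,0,0,-0.35,0.5],
    [0,0,0,0,0,-0.48,0.5],
    [0,0,0,0,0,-0.54,0.5]
  ]
}}

```text
t: 11.85
tool_pos: [0.4356, -0.2733, 0.2038]
tool_rot: [0.003, 3.13, -0.014]
contact_force: [0.6, 0.2, -1.4]
opening: 0.0457
grip_force: 31.5
```

```bash
python3 - <<'E'
from h import *
S=get_image('side');T=get_image('top');W=get_image('wrist')
o=get_obs(); print(o['t'],o['tool_pos'].round(4),o['opening'],o['grip_force'],o['contact_force'])
c={n:blobs(i['img'],(105,120,50),(130,255,255),20) for n,i in(('S',S),('T',T),('W',W))}
c['S']=[b for b in c['S'] if 270<b[1][0]<345 and 80<b[1][1]<200]; print(c)
R=Ro.from_rotvec(o['tool_rot']);print('z',R.as_matrix()[:,2].round(4))
for b in c['W']:
  for s in c['S']: print('cap-tcp',tri(W,b[1],S,s[1])[0]-o['tool_pos'],tri(W,b[1],S,s[1])[1])
# case rim inner check: divider/front from top view
show((.496,-.057,.2),tilt(90,0))
show((.496,-.057,.052),tilt(90,0))
E
```

```text
12.0 [ 0.4348 -0.2726  0.2002] 0.046285562959297026 31.46707131061703 [-0.71108519 -0.82272632 -2.01316433]
{'S': [([320, 121, 5, 7, 27], [322.1, 124.1]), ([267, 127, 21, 16, 188], [276.6, 134.6])], 'T': [], 'W': [([220, 248, 72, 79, 4473], [255.4, 287.2])]}
z [ 0.0089 -0.0062 -0.9999]
cap-tcp [-0.00831595 -0.00235841  0.04669815] 0.007518525214382537
cap-tcp [ 0.13392888  0.003742   -0.04823547] 0.1000963382441719
turn [-0.002   0.0028 -0.0006] shift [-0.2027  0.7189 -0.002 ] deg 0.6 mm 224.0
turn [-0.002   0.0028 -0.0006] shift [-0.1983  0.722   0.4914] deg 0.6 mm 269.0
```

>>> {"op": "carry_out", "data": {
  "rows": [
    [0,0,0,0,0.15,0,0.5],
    [0,0,0,-0.02,0.31,0,0.5],
    [-0.001,0.002,0,-0.07,0.47,0,0.5],
    [-0.002,0.003,0,-0.15,0.62,0,0.5],
    [-0.002,0.003,0,-0.2,0.719,0,0.5]
  ]
}}

```text
t: 12.5
tool_pos: [0.4939, -0.0536, 0.1956]
tool_rot: [-0.0, -3.135, -0.005]
contact_force: [0.0, 0.2, -0.9]
opening: 0.0462
grip_force: 31.6
```

```bash
python3 - <<'E'
from h import *
S=get_image('side');T=get_image('top');W=get_image('wrist')
o=get_obs(); print(o['t'],o['tool_pos'].round(4),o['opening'],o['contact_force'].round(1))
print('tool z',Ro.from_rotvec(o['tool_rot']).as_matrix()[:,2].round(4))
c=[b for b in blobs(S['img'],(105,120,50),(130,255,255),12) if 240<b[1][0]<345 and 80<b[1][1]<200];w=blobs(W['img'],(105,120,50),(130,255,255),200);print(c,w)
for s in c: print('cap',tri(W,w[0][1],S,s[1]),'W@.24',onz(W,w[0][1],o['tool_pos'][2]+.045))
# lid still up: bar
print([b for b in blobs(T['img'],(0,90,30),(10,255,255),8) if 240<b[1][0]<270 and 150<b[1][1]<200])
# front rim in top: bright aluminium rows at several columns left of the arm
g=cv2.cvtColor(T['img'],cv2.COLOR_BGR2GRAY)
for u in(250,262,270,280): 
    col=g[205:232,u].astype(int); r=205+np.where(col>150)[0]; print(u,r.tolist(), [onz(T,(u,v),.112)[0].round(4) for v in r])
for v in(200,210): r=230+np.where(g[v,230:250]>150)[0]; print('left',v,r.tolist(),[onz(T,(u,v),.112)[1].round(4) for u in r])
show((.497,-.057,.052),tilt(90))
E
```

```text
12.65 [ 0.4938 -0.0545  0.1955] 0.04627992606527729 [-0.2  0.7 -1.5]
tool z [-0.0074  0.003  -1.    ]
[([267, 133, 9, 10, 40], [270.2, 138.0]), ([282, 137, 6, 7, 34], [284.8, 139.9])] [([219, 248, 73, 79, 4477], [255.3, 287.2]), ([0, 347, 42, 37, 807], [14.3, 359.3])]
cap (array([ 0.52040885, -0.05154837,  0.22923381]), np.float64(0.03592421295278806)) W@.24 [ 0.4896831  -0.05461182  0.24054027]
cap (array([ 0.48502859, -0.05512919,  0.24038624]), np.float64(0.007683748719059157)) W@.24 [ 0.4896831  -0.05461182  0.24054027]
[([246, 173, 14, 4, 53], [252.5, 174.4])]
250 [205, 206, 207, 208, 209, 210, 211, 212, 213, 214, 215, 216, 217, 218, 219, 220, 221, 222] [np.float64(0.4995), np.float64(0.4969), np.float64(0.4944), np.float64(0.4919), np.float64(0.4893), np.float64(0.4868), np.float64(0.4842), np.float64(0.4817), np.float64(0.4792), np.float64(0.4766), np.float64(0.4741), np.float64(0.4716), np.float64(0.4691), np.float64(0.4665), np.float64(0.464), np.float64(0.4615), np.float64(0.459), np.float64(0.4565)]
262 [205, 206, 207, 208, 209, 210, 211, 212, 213, 214, 215, 216, 217, 218,
[... 1107 characters left out ...]
0.4823), np.float64(0.4798), np.float64(0.4772), np.float64(0.4747), np.float64(0.4722), np.float64(0.4696), np.float64(0.4671), np.float64(0.4645), np.float64(0.462), np.float64(0.4595), np.float64(0.457), np.float64(0.4519)]
left 200 [237, 238, 239, 240] [np.float64(0.148), np.float64(0.1455), np.float64(0.1429), np.float64(0.1404)]
left 210 [237, 238, 239, 240, 243, 244, 245, 246, 247, 248, 249] [np.float64(0.1478), np.float64(0.1452), np.float64(0.1427), np.float64(0.1402), np.float64(0.1326), np.float64(0.1301), np.float64(0.1276), np.float64(0.1251), np.float64(0.1226), np.float64(0.12), np.float64(0.1175)]
turn [ 0.001  -0.0023  0.0007] shift [-0.0142 -0.0099  0.4783] deg 0.5 mm 144.0
```

>>> {"op": "carry_out", "data": {
  "rows": [
    [0,-0.002,0,-0.018,0,0,0.5],
    [0,-0.002,0,-0.018,0,0.1,0.5],
    [0,-0.002,0,-0.018,0,0.22,0.5],
    [0,-0.002,0,-0.018,0,0.34,0.5],
    [0,-0.002,0,-0.018,0,0.43,0.5]
  ]
}}

```text
t: 13.15
tool_pos: [0.4979, -0.0572, 0.0662]
tool_rot: [0.007, 3.141, 0.004]
contact_force: [-0.5, -0.1, -1.5]
opening: 0.0458
grip_force: 31.6
```

>>> {"op": "carry_out", "data": {
  "rows": [
    [0,0,0,0,0,0.02,0.5],
    [0,0,0,0,0,0.03,0.5]
  ]
}}

```text
t: 13.35
tool_pos: [0.4987, -0.0563, 0.0593]
tool_rot: [0.006, 3.141, 0.006]
contact_force: [-1.2, 3.5, -0.4]
opening: 0.0461
grip_force: 32.8
```

>>> {"op": "carry_out", "data": {
  "rows": [
    [0,0,0,0,0,0.012,0.5],
    [0,0,0,0,0,0.02,0.5]
  ]
}}

```text
t: 13.55
tool_pos: [0.5021, -0.0559, 0.0573]
tool_rot: [0.004, 3.133, 0.005]
contact_force: [-0.4, 9.7, 4.7]
opening: 0.0458
grip_force: 34.0
```

```bash
python3 - <<'E'
from h import *
o=get_obs(); print({k:np.round(o[k],3) for k in('t','tool_pos','contact_force','wrist_torque','opening')})
S=get_image('side');T=get_image('top');W=get_image('wrist')
print([b for b in blobs(S['img'],(105,120,50),(130,255,255),8) if 240<b[1][0]<345 and 80<b[1][1]<200],blobs(W['img'],(105,120,50),(130,255,255),200),[b for b in blobs(T['img'],(0,90,30),(10,255,255),8) if 240<b[1][0]<270 and 150<b[1][1]<200])
E
```

```text
{'t': np.float64(13.55), 'tool_pos': array([ 0.502, -0.056,  0.057]), 'contact_force': array([-0.363,  9.694,  4.741]), 'wrist_torque': array([ 0.709,  0.057, -0.037]), 'opening': np.float64(0.046)}
[([267, 134, 5, 8, 23], [269.0, 137.6]), ([339, 142, 4, 4, 10], [340.6, 143.3]), ([280, 173, 5, 7, 31], [281.9, 176.0])] [([219, 248, 74, 79, 4580], [255.4, 287.7])] [([246, 173, 18, 4, 60], [253.6, 174.5])]
```

>>> {"op": "carry_out", "data": {
  "rows": [
    [0,0,0,0,0,-0.025,0.5],
    [0,0,0,0.008,0.015,-0.025,0.5],
    [0,0,0,0.01,0.015,-0.025,0.5]
  ]
}}

```text
t: 14.0
tool_pos: [0.4978, -0.052, 0.0636]
tool_rot: [0.003, 3.135, 0.001]
contact_force: [0.0, -0.3, -0.7]
opening: 0.0458
grip_force: 34.2
```

```bash
python3 - <<'E'
from h import *
S=get_image('side');W=get_image('wrist');T=get_image('top')
o=get_obs(); print({k:np.round(o[k],3) for k in('t','tool_pos','contact_force','wrist_torque','opening')})
w=blobs(W['img'],(105,120,50),(130,255,255),200); s=[b for b in blobs(S['img'],(105,120,50),(130,255,255),8) if 270<b[1][0]<300 and 150<b[1][1]<200]
print(w,s,[tri(W,w[0][1],S,b[1]) for b in s])
# rim of right wall as seen by wrist: project predictions
H=[(.459,-.1135,.112),(.459,-.10,.112),(.54,-.1135,.112)]
print(proj(W,H).round(0).tolist())
g=cv2.cvtColor(W['img'],cv2.COLOR_BGR2GRAY)
for v in (200,230,250): print(v,[int(x) for x in g[v,::6]])
E
```

```text
{'t': np.float64(14.15), 'tool_pos': array([ 0.497, -0.052,  0.062]), 'contact_force': array([ 0.002, -0.558, -1.018]), 'wrist_torque': array([-0.   , -0.035, -0.008]), 'opening': np.float64(0.046)}
[([219, 248, 74, 79, 4572], [255.4, 287.6])] [([280, 172, 6, 7, 33], [282.7, 175.1])] [(array([ 0.48951341, -0.05376674,  0.10737598]), np.float64(0.005150874814698754))]
[[94.0, 220.0], [130.0, 220.0], [126.0, 381.0]]
200 [41, 46, 42, 45, 40, 41, 37, 38, 33, 41, 44, 47, 51, 46, 40, 40, 40, 43, 76, 173, 167, 170, 167, 145, 122, 119, 114, 115, 120, 118, 119, 119, 116, 134, 112, 116, 117, 117, 114, 103, 101, 136, 132, 119, 117, 117, 120, 116, 117, 114, 120, 122, 120, 114, 118, 120, 117, 124, 119, 117, 117, 121, 119, 121, 121, 124, 123, 122, 119, 117, 118, 122, 120, 121, 121, 117, 117, 115, 117, 119, 119, 119, 119, 118, 118, 114]
230 [126, 139, 127, 131, 131, 135, 133, 134, 115, 132, 126, 132, 131, 251, 205, 208, 206, 212, 216, 218, 216, 211, 207, 211, 212, 209, 208, 207, 219, 221, 215, 212, 206, 203, 203, 211, 214, 184, 185, 186, 182, 188, 195, 194, 190, 189, 190, 190, 190, 194, 196, 196, 190, 185, 188, 193, 191, 187, 195, 190, 189, 235, 253, 253, 253, 252, 251, 252, 252, 252, 252, 252, 253, 253, 252, 251, 252, 252, 253, 252, 252, 253, 253, 253, 252, 252]
250 [128, 129, 128, 125, 128, 130, 133, 132, 140, 142, 139, 142, 140, 142, 252, 205, 204, 97, 101, 104, 98, 99, 97, 94, 98, 99, 109, 116, 108, 111, 98, 46, 41, 135, 133, 28, 179, 209, 246, 251, 240, 69, 69, 71, 69, 232, 251, 251, 216, 211, 59, 95, 133, 38, 40, 189, 185, 166, 167, 160, 168, 168, 175, 193, 157, 159, 154, 155, 23, 18, 22, 27, 21, 24, 24, 65, 176, 182, 181, 181, 182, 175, 163, 158, 103, 101]
```

>>> {"op": "carry_out", "data": {
  "rows": [
    [0,0,0,0,0.02,0,0.5],
    [0,0,0,0,0.02,0.018,0.5],
    [0,0,0,0,0.02,0.025,0.5]
  ]
}}

```text
t: 14.45
tool_pos: [0.4965, -0.0454, 0.0537]
tool_rot: [0.002, 3.139, 0.003]
contact_force: [0.8, 0.8, -2.0]
opening: 0.0459
grip_force: 34.2
```

>>> {"op": "carry_out", "data": {
  "rows": [
    [0,0,0,0,0,0.008,0.5],
    [0,0,0,0,0,0.008,0.5]
  ]
}}

```text
t: 14.65
tool_pos: [0.4966, -0.0456, 0.0515]
tool_rot: [0.003, 3.139, 0.003]
contact_force: [-0.1, 1.2, -1.3]
opening: 0.0457
grip_force: 34.2
```

No contact now. I'm lowering the last millimetres until the floor is felt.

>>> {"op": "carry_out", "data": {
  "rows": [
    [0,0,0,0,0,0.007,0.5],
    [0,0,0,0,0,0.007,0.5]
  ]
}}

```text
t: 14.85
tool_pos: [0.4976, -0.0458, 0.0511]
tool_rot: [0.003, 3.137, 0.003]
contact_force: [-2.2, 1.4, 4.1]
opening: 0.0459
grip_force: 34.7
```

>>> {"op": "carry_out", "data": {
  "rows": [
    [0,0,0,0,0,0.007,0.5],
    [0,0,0,0,0,0.007,0.5]
  ]
}}

```text
t: 15.05
tool_pos: [0.4986, -0.0458, 0.0511]
tool_rot: [0.003, 3.135, 0.003]
contact_force: [-5.8, 2.4, 14.9]
opening: 0.0459
grip_force: 35.7
```

The floor contact came at TCP z 0.051, as predicted. I'm easing the load off and releasing.

>>> {"op": "carry_out", "data": {
  "rows": [
    [0,0,0,0,0,-0.01,0.5],
    [0,0,0,0,0,-0.01,-0.36],
    [0,0,0,0,0,-0.01,-0.36],
    [0,0,0,0,0,-0.01,-0.36],
    [0,0,0,0,0,-0.01,-0.36]
  ]
}}

```text
t: 15.55
tool_pos: [0.4967, -0.0457, 0.0506]
tool_rot: [0.003, 3.138, 0.003]
contact_force: [0.0, -0.8, 0.5]
opening: 0.0582
grip_force: 0.0
```

>>> {"op": "carry_out", "data": {
  "rows": [
    [0,0,0,0,0,-0.05,-0.36],
    [0,0,0,0,0,-0.12,-0.36],
    [0,0,0,0,0,-0.22,-0.36],
    [0,0,0,0,0,-0.34,-0.36],
    [0,0,0,0.05,0,-0.45,-0.36]
  ]
}}

```text
t: 16.05
tool_pos: [0.482, -0.046, 0.1874]
tool_rot: [0.002, 3.137, 0.003]
contact_force: [0.9, -0.2, 0.2]
opening: 0.0584
grip_force: 0.0
```

>>> {"op": "carry_out", "data": {
  "rows": [
    [0,0,0,0.1,-0.1,0,-0.36],
    [0,0,0,0.2,-0.25,0,-0.36],
    [0,0,0,0.3,-0.4,0,-0.36],
    [0,0,0,0.3,-0.5,0,-0.36],
    [0,0,0,0.3,-0.5,0,-0.36]
  ]
}}

```text
t: 16.55
tool_pos: [0.3901, -0.199, 0.1854]
tool_rot: [0.012, 3.137, 0.001]
contact_force: [0.4, 0.7, 0.1]
opening: 0.0579
grip_force: 0.0
```

```bash
python3 - <<'E'
from h import *
S=get_image('side');T=get_image('top')
o=get_obs(); print({k:np.round(o[k],3) for k in('t','tool_pos','contact_force','opening')})
hs=lambda c:blobs(c['img'],(105,120,50),(130,255,255),15)
s=[b for b in hs(S) if 240<b[1][0]<310 and 150<b[1][1]<200]; t=[b for b in hs(T) if 260<b[1][0]<345]
print(s,t); 
if s and t: print('cap',tri(S,s[0][1],T,t[0][1]))
print('bar',[b for b in blobs(T['img'],(0,90,30),(10,255,255),8) if 240<b[1][0]<270 and 150<b[1][1]<200])
for n,p,r in(('red',(157.9,225),(0,120,60)),('or',(128.3,192.7),(8,130,80))): print(n,[b for b in blobs(T['img'],r,(22,255,255),40) if abs(b[1][0]-p[0])<12 and abs(b[1][1]-p[1])<12])
E
```

```text
{'t': np.float64(16.65), 'tool_pos': array([ 0.391, -0.196,  0.185]), 'contact_force': array([-0.419, -0.118, -0.714]), 'opening': np.float64(0.058)}
[([276, 176, 9, 7, 45], [279.4, 178.5])] [([305, 203, 11, 11, 92], [310.1, 207.9])]
cap (array([ 0.49537407, -0.04271345,  0.0954332 ]), np.float64(0.0002219808263426697))
bar [([246, 173, 18, 4, 59], [253.7, 174.5])]
red [([152, 220, 12, 11, 102], [157.8, 225.0])]
or [([122, 187, 14, 12, 132], [128.3, 192.7])]
```

The cap is at (0.495, −0.043, 0.095), the height of a bottle standing upright on the bay floor and well inside the tolerances. The bar is unchanged and the red and orange bottles have not moved.

```bash
python3 -c "
from station import *
print(finish_job())"
```

```text
the job is handed in; nothing more can be done
None
```

I handed the job in: the lid is up with the stay locked at its stop, the blue-capped bottle stands released in the front compartment, and the red- and orange-capped bottles have not moved; no verdict came back.

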